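# Set out the test desk

## Task

Get the test desk of the mobile clinic ready: jar on the pad at the robot's side of the meter, dropper bottle on the pad between the meter and the tube rack, carton on the pad behind the tube rack (the side away from the robot), and then the round tin on top of the carton. Each thing stands the right way up in the middle of its place, let go and at rest; keep the jar and the bottle upright all the time and leave the pump bottle where it is.

Things in the scene. Friction and masses are not known exactly. Their poses are not given: they have to be found in the camera images.
- meter: Landmark, fixed: grey desk meter, 80 mm (its x) by 100 mm (its y), 58 mm high at the far part with a dark screen on top, 36 mm high at the front with four white round buttons. It and the rack stand about 0.3 m apart, one to the left and one to the right, and change sides from start to start. Origin: centre of the underside, on the table; z up, -x is its front, turned to the robot within 0.25 rad.
- rack: Landmark, fixed: white test-tube rack with capped tubes, 80 mm (its x) by 100 mm (its y), 80 mm high to the caps. Origin: centre of the underside, on the table; z up, -x is its front, turned to the robot within 0.25 rad.
- pad_meter: Fixed thin square dark rubber pad, 80 x 80 x 3 mm, on the table at the robot's side of the meter, its centre about 115 mm from the meter's centre. The three pads look alike: where they lie tells them apart. Origin: centre of the underside; the top is 3 mm above it.
- pad_between: Fixed pad like pad_meter (80 x 80 x 3 mm), lying between the meter and the rack, near the middle of the desk. Origin: centre of the underside; the top is 3 mm above it.
- pad_rack: Fixed pad like pad_meter (80 x 80 x 3 mm), lying behind the rack, on the side away from the robot, its centre about 115 mm from the rack's centre. Origin: centre of the underside; the top is 3 mm above it.
- bottle: Loose slim white dropper bottle, about 70 g, standing on the table: straight body 38 mm in diameter up to 58 mm, then a shoulder and a narrow grey cap 20 mm in diameter, 82 mm high in all. Origin: centre of the underside; z is up along its axis. The four loose things start two to the left and two to the right of the landmarks; their places are shuffled.
- jar: Loose wide specimen jar, about 100 g, standing on the table: pale body 54 mm in diameter up to 44 mm, white screw lid 58 mm in diameter from 44 to 62 mm (the top). Origin: centre of the underside; z is up along its axis.
- carton: Loose brown cardboard box with a paper band lengthwise, about 90 g, rigid, lying flat: 68 mm (its x) by 48 mm (its y), 34 mm high; any yaw. Origin: centre of the underside; z up.
- tin: Loose low round metal tin, about 60 g, lying flat: 46 mm in diameter (body 44 mm up to 20 mm, lid 46 mm above that, with a thin dark ring on its top), 28 mm high. Origin: centre of the underside; z is up along its axis.
- pump: Bystander, loose: clear hand-sanitiser bottle with a white pump head, 46 mm in diameter, 129 mm high, standing beyond the middle of the desk at the far side. Origin: centre of the underside; z up.
Things that resemble listed ones, but are neither listed nor needed, are in the scene too. Leave any green or yellow look-alike of the pad_rack alone.

How it is judged (in metres and radians):
At the end, for the whole second after the job is handed in: Jar, bottle and carton rest on the pad in front of the meter, between, and behind the rack, in this order, each within 15 mm of the pad's centre; the tin rests on the carton within 12 mm of its centre; all upright within 0.1 rad and at rest (horizontal distance between bottle and pad_between below 0.015 m and z of bottle in the frame of pad_between below 0.007 m and angle between each of bottle, jar, carton, tin's own z axis and vertical below 0.1 rad and horizontal distance between jar and pad_meter below 0.015 m and z of jar in the frame of pad_meter below 0.007 m and horizontal distance between carton and pad_rack below 0.015 m and z of carton in the frame of pad_rack below 0.007 m and horizontal distance between tin and carton below 0.012 m and z of tin in the frame of carton between 0.03 and 0.038 m and linear speed of each of bottle, jar, carton, tin below 0.02 m/s); the robot touches nothing.
It fails at once if the jar or the bottle is tipped by more than 0.6 rad (angle between any of jar, bottle's own z axis and vertical above 0.6 rad).
It fails at once if the pump bottle is moved by more than 30 mm or knocked over (distance of pump from where it was at the start of the episode above 0.03 m or angle between pump's own z axis and vertical above 0.5 rad).
It also fails if it takes over 115 s, if anything falls off the work surface, if the arm or the gripper's body presses on something with over 40 N, if the wrist force passes 120 N, or if a joint passes its speed limit or range.

## Robot

A 6-joint arm with a two-finger parallel gripper is mounted at the origin on the work surface. World frame = base frame: x ahead of the robot, y to its left, z up, the work surface at z = 0. Lengths are in m, angles in degrees, forces in N, time in s.
With the tool pointing down it reaches from about 0.3 to 0.75 m from the base axis. Payload 8.5 kg.
Tool frame: the origin (TCP) lies at the very end of the fingers, on their centre line; the grasp point (between the pads) lies 19 mm behind it (env.grasp_offset is the distance from the TCP to the grasp point, in m); y points along the fingers, z is the direction in which the jaws open and shut, and the axes are right-handed (so a half turn about y gives the same grasp; the last joint's range is limited). The gripper opens to 85 mm and grips with 20 to 120 N. Pads are 22 mm wide; open, the fingers measure 114 mm over their backs; the gripper's body (76 mm by 85 mm) begins 54 mm behind the grasp point. The pads swing forward as they close: fully open they stand 13 mm farther back than shut.
Start: joints at [53.612, 21.807, 74.336, -0, 83.858, -12.336], TCP at [0.224, 0.502, 0.231] pointing down, gripper open.
Joint ranges: [-178.18, 178.18], [-50.72, 133.34], [12.68, 142.11], [-81.47, 261.47], [9.98, 163.14], [-165.26, 165.26]. Speed limits (degrees/s): [136.94, 136.94, 180, 180, 180, 180].

## Interface

Orientations are given as a 3x3 rotation matrix whose columns are the frame's x, y, z axes.
In Python, from rig import env gives the robot as it stands. The module is installed in compiled form; this text tells all that it offers.
- The arm moves only by the shell command python3 -m pendant 'ROWS' [FORCE]. ROWS is JSON, a list of rows, each a list of 3 entries, a list of its own where there are three numbers: the shift along the world's x, y, z as a fraction of full scale, then the turn about the world's z as a fraction of full scale, then the opening, from 0 (shut) to 1 (fully open). A call has 1 to 12 rows; each row shifts and turns the commanded pose from where the row before left it; what a row does not reach is not made up. Full scale, the value 1, is 30 mm for a shift and 5 degrees for a turn. A row lasts 1/12 s, in which the tool goes at most 41.7 mm and 7.16 degrees, less where a joint would pass 70% of its speed; a pose out of reach is approached as far as the arm can. A call with a number of a shift or a turn outside -1 to 1 is refused whole. A call with a gripper value outside its range is refused whole. The fingers move at their own pace and stop on an object; FORCE is the grip in N (left out, the last holds). Time passes only in rows, so rows that do not move let the fingers close. It gives the time, the measured TCP pose, the force and the opening at its end, in the units of the state.
- env.observe(): the state, without advancing time (a new reading comes with each control period).
- env.get_image(name): name is "side" or "top"; returns (picture, depth): 384x512x3 uint8, red, green, blue; 384x512 float32, m along the optical axis (not along the pixel's ray), 0 where there is no reading.
- env.camera_model(name): a dict with "camera_matrix" (3x3 intrinsics, pixels), "R" (3x3) and "t" (3): a world point X has camera coordinates R X + t. Camera axes: x right, y down, z forward; pixel columns grow to the right and rows downward; lengths in m; the calibration is good to about 2 mm. A picture is of the moment at which its call begins. camera_model takes no time and is no camera call.
- env.close_job(): hands the job in, once; it reports no verdict.
The state is a dict: "time_s": time; "q": joint angles; "qvel": joint speeds; "joint_efforts": joint torques, N m; "position": TCP position; "tool_rot": TCP orientation; "ft_force": force on the tool from outside, world axes, zero at the start; "wrist_torque": the same for the moment, N m; "grip_width": finger opening in m.
Only numpy, scipy, OpenCV 4.12 (cv2) and the standard library are available. Lean on these libraries where they do the work, as an engineer would, in place of code of your own. Each camera call takes 0.05 s, during which the arm holds its last target.

## Working session

There is one attempt and no reset: what is moved stays moved. The work goes in short steps, Python scripts to look and compute and a shell command to move; the robot and the scene stay as the last step left them, time stands still between calls to the robot, and variables do not carry over. Pictures are saved under pics/ and viewed, and the job is handed in when it is done.

```bash
mkdir -p pics; ls; cat > h.py <<'E'
import numpy as np, cv2
from rig import env
def save(n,im): cv2.imwrite('pics/'+n,cv2.cvtColor(im,cv2.COLOR_RGB2BGR))
def look(name,f):
    im,d=env.get_image(name); save(f,im); np.savez('pics/'+f+'.npz',im=im,d=d); return im,d
def load(f):
    z=np.load('pics/'+f+'.npz'); return z['im'],z['d']
def ray(name,u,v,h):
    c=env.camera_model(name);K=np.array(c['camera_matrix']);R=np.array(c['R']);t=np.array(c['t'])
    o=-R.T@t; d=R.T@np.linalg.inv(K)@np.array([u,v,1.]); return o+d*(h-o[2])/d[2]
def cloud(name,d):
    c=env.camera_model(name);K=np.array(c['camera_matrix']);R=np.array(c['R']);t=np.array(c['t'])
    v,u=np.mgrid[0:d.shape[0],0:d.shape[1]]
    p=np.stack([(u-K[0,2])/K[0,0]*d,(v-K[1,2])/K[1,1]*d,d],-1)
    return (p-t)@R
def proj(name,X):
    c=env.camera_model(name);p=np.array(c['camera_matrix'])@(np.array(c['R'])@np.array(X)+np.array(c['t']));return p[:2]/p[2]
E
python3 - <<'E'
from h import *
look('top','t0.png');look('side','s0.png')
for n in('top','side'):
    c=env.camera_model(n);print(n,-np.array(c['R']).T@np.array(c['t']),np.round(c['R'],2).tolist(),np.array(c['camera_matrix'])[0])
s=env.observe();print(s['time_s'],s['position'],np.round(s['tool_rot'],3).tolist(),s['grip_width'],env.grasp_offset)
E
```

```text
pics
top [ 0.43501971 -0.06906664  1.18742643] [[0.02, -1.0, -0.02], [-1.0, -0.02, -0.08], [0.08, 0.02, -1.0]] [452.61032705   0.         262.74566513]
side [ 0.30660542 -0.94852533  0.53528784] [[0.96, -0.28, 0.0], [-0.13, -0.45, -0.89], [0.25, 0.85, -0.46]] [371.51094287   0.         254.43323202]
0.1 [0.2240119  0.50203546 0.23077386] [[0.913, -0.001, 0.408], [-0.408, -0.001, 0.913], [-0.0, -1.0, -0.001]] 0.08558269072565629 0.0187
```

View pics/t0.png

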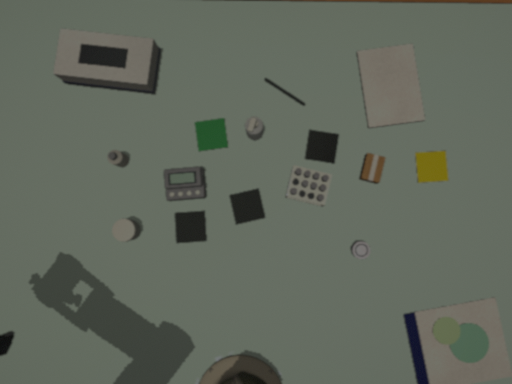

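View pics/s0.png

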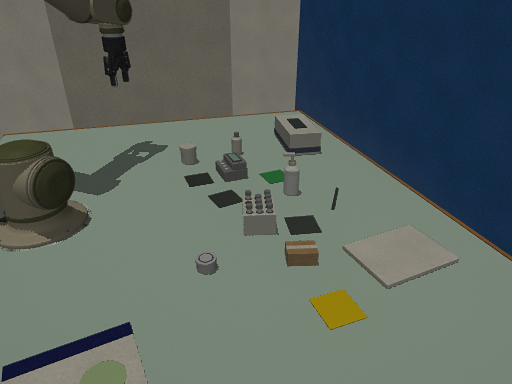

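The top view shows every listed thing. The meter is at (184,183) and the rack at (310,185). The dark pads are at (190,227) in front of the meter, (248,206) between, and (322,146) behind the rack. The green pad (211,134) and yellow pad (432,167) are look-alikes. The jar is at (124,230), the bottle at (116,158), the carton at (372,168), the tin at (361,250) and the pump at (255,127). Next I'll measure them.

```bash
cat > meas.py <<'E'
from h import *
def pads(im):
    g=im.max(-1); m=(g<50).astype(np.uint8); out=[]
    cs,_=cv2.findContours(m,cv2.RETR_EXTERNAL,cv2.CHAIN_APPROX_NONE)
    for c in cs:
        if 400<cv2.contourArea(c)<1300:
            P=np.array([ray('top',u,v,0.003)[:2] for u,v in c[:,0]],np.float32)
            r=cv2.minAreaRect(P*1000); out.append(r); print('pad px',c[:,0].mean(0).round(),r)
def blob(d,name,px,r,zlo,zhi,):
    P=cloud(name,d); v,u=np.mgrid[0:384,0:512]
    m=(np.hypot(u-px[0],v-px[1])<r)&(P[...,2]>zlo)&(P[...,2]<zhi)&(d>0)
    return P[m],m
E
python3 - <<'E'
from meas import *
im,d=load('t0.png'); pads(im)
P=cloud('top',d)
print('table z',[P[v,u].round(4).tolist() for u,v in((300,300),(430,230),(160,260))])
for n,px,r,zl,zh in(('jar',(124,230),18,.05,.08),('bottle cap',(116,158),16,.065,.1),('bottle body',(116,158),16,.02,.1),('carton',(372,168),20,.02,.05),('tin',(361,250),18,.015,.05),('pump',(255,127),18,.03,.2),('meter',(184,183),30,.02,.1),('rack',(310,185),32,.03,.1)):
    Q,m=blob(d,'top',px,r,zl,zh)
    cs,_=cv2.findContours(m.astype(np.uint8),cv2.RETR_EXTERNAL,cv2.CHAIN_APPROX_NONE)
    c=max(cs,key=cv2.contourArea)
    h=np.percentile(Q[:,2],90)
    W=np.array([ray('top',u,v,h)[:2] for u,v in c[:,0]],np.float32)*1000
    print(n,len(Q),'z',np.percentile(Q[:,2],[10,50,90]).round(3),'mean',Q[:,:2].mean(0).round(4),'circ',np.round(cv2.minEnclosingCircle(W)[0],1),round(cv2.minEnclosingCircle(W)[1],1),'rect',cv2.minAreaRect(W))
b=cv2.resize(im[90:280,90:400],None,fx=2.5,fy=2.5,interpolation=cv2.INTER_CUBIC);save('t0crop.png',b)
E
```

```text
pad px [416. 349.] ((138.89584350585938, -444.3672180175781), (176.90771484375, 23.873441696166992), 11.201756477355957)
pad px [190. 227.] ((437.2562561035156, 140.59194946289062), (75.17178344726562, 74.55575561523438), 5.0401740074157715)
pad px [247. 206.] ((493.6322937011719, -6.619911193847656), (75.04212188720703, 74.0672836303711), 13.890519142150879)
pad px [322. 146.] ((655.4993286132812, -199.85455322265625), (74.69344329833984, 75.12156677246094), 81.85961151123047)
pad px [124.  80.] ((869.845458984375, 365.03070068359375), (248.39306640625, 131.91653442382812), 84.15863800048828)
pad px [103.  56.] ((893.6912231445312, 392.89068603515625), (123.90312957763672, 49.317771911621094), 84.56758117675781)
table z [[0.254, -0.1486, 0.0038], [0.4399, -0.4837, 0.0008], [0.3485, 0.2174, 0.0007]]
jar 443 z [0.06  0.063 0.066] mean [0.426  0.2965] circ [426.  295.4] 30.1 rect ((425.2911071777344, 295.43792724609375), (54.4614143371582, 57.71076965332031), 1.110314965248108)
bottle cap 84 z [0.066 0.08  0.085] mean [0.6084 0.3262] circ [605.9 322.9] 15.4 rect ((607.0826416015625, 32
[... 492 characters left out ...]
866 -0.2985] circ [ 386.5 -297.6] 23.0 rect ((387.2366027832031, -297.89990234375), (42.91620635986328, 42.85249328613281), 0.20893236994743347)
pump 325 z [0.055 0.086 0.13 ] mean [ 0.6843 -0.0236] circ [675.9 -25.9] 26.0 rect ((676.2139282226562, -24.852928161621094), (50.58111572265625, 40.37302017211914), 1.0920708179473877)
meter 1262 z [0.035 0.057 0.062] mean [0.5463 0.1516] circ [546.8 148.2] 62.2 rect ((545.2105712890625, 149.3876190185547), (80.22805786132812, 101.2071762084961), 5.867321491241455)
rack 1287 z [0.056 0.059 0.081] mean [ 0.546  -0.1615] circ [ 544.  -159.6] 62.6 rect ((544.0453491210938, -159.97964477539062), (98.4140396118164, 79.76835632324219), 77.29217529296875)
```

View pics/t0crop.png

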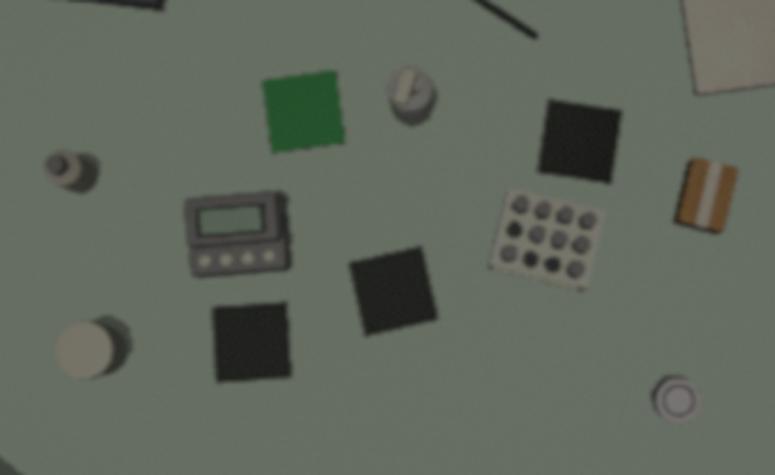

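The crop confirms the layout: meter with pad in front, rack with pad behind, and the third dark pad between them. Next I'll cross-check the loose things against the side view.

```bash
python3 - <<'E'
from meas import *
im,d=load('s0.png'); P=cloud('side',d)
for n,X,R in(('jar',(.426,.2955,.053),.029),('bottle',(.6065,.323,.04),.019),('tin',(.387,-.298,.024),.023),('carton',(.596,-.326,.034),.03)):
    # points near object at given height band, fit circle with cv2/scipy
    from scipy.optimize import least_squares
    m=(abs(P[...,2]-X[2])<(.006 if n!='bottle' else .012))&(np.hypot(P[...,0]-X[0],P[...,1]-X[1])<.06)&(d>0)
    Q=P[m][:,:2]
    if n=='carton':
        m=(abs(P[...,2]-.034)<.003)&(np.hypot(P[...,0]-X[0],P[...,1]-X[1])<.06); print(n,m.sum(),cv2.minAreaRect((P[m][:,:2]*1000).astype(np.float32)));continue
    s=least_squares(lambda c:np.hypot(*(Q-c).T)-R,X[:2],loss='soft_l1',f_scale=.003)
    print(n,len(Q),s.x.round(4),'rms',np.sqrt(np.mean(s.fun**2)).round(4))
g=im.max(-1)
cs,_=cv2.findContours((g<45).astype(np.uint8),cv2.RETR_EXTERNAL,cv2.CHAIN_APPROX_NONE)
for c in cs:
    if cv2.contourArea(c)>150:
        W=np.array([ray('side',u,v,.003)[:2] for u,v in c[:,0]],np.float32)*1000;r=cv2.minAreaRect(W)
        if 60<max(r[1])<100: print('pad',c[:,0].mean(0),r)
# small cap
im,d=load('t0.png');P=cloud('top',d)
m=(P[...,2]>.076)&(np.hypot(P[...,0]-.607,P[...,1]-.323)<.03);print('cap',m.sum(),P[m].mean(0))
E
```

```text
jar 50 [0.4248 0.2972] rms 0.0018
bottle 60 [0.6086 0.3281] rms 0.0015
tin 251 [ 0.3862 -0.2999] rms 0.0073
carton 428 ((596.4826049804688, -331.89544677734375), (51.1904182434082, 68.55245971679688), 77.68867492675781)
pad [225.02739726 198.83561644] ((492.2561340332031, -9.986198425292969), (76.06550598144531, 77.3961181640625), 14.424967765808105)
pad [198.5625  179.59375] ((435.62213134765625, 136.8970184326172), (77.43392944335938, 76.35469055175781), 5.054909706115723)
cap 50 [0.60910257 0.32801701 0.08245275]
```

The two views agree within about 4 mm, so I'll use averaged positions. Jar first: hover over it and set the jaw direction to about 77 degrees.

```bash
python3 -m pendant '[[[0.84,-0.86,0],0.275,1],[[0.84,-0.86,0],0.275,1],[[0.84,-0.86,0],0.275,1],[[0.84,-0.86,0],0.275,1],[[0.84,-0.86,0],0.275,1],[[0.84,-0.86,0],0.275,1],[[0.84,-0.86,0],0.275,1],[[0.84,-0.86,0],0.275,1],[[0,0,0],0,1],[[0,0,0],0,1]]' 40
python3 - <<'E'
from h import *
s=env.observe();R=np.array(s['tool_rot']);print(s['time_s'],s['position'],np.degrees(np.arctan2(R[1,2],R[0,2])),s['ft_force'])
E
```

```text
time_s: 0.93
position: [0.4266, 0.2946, 0.2309]
tool_rot: [[0.973, -0.001, 0.229], [-0.229, -0.0, 0.973], [-0.001, -1.0, -0.001]]
ft_force: [-1.1, 0.3, 0.6]
grip_width: 0.0853
0.9333 [0.42661866 0.2946103  0.23085486] 76.76150964058098 [-1.0628063   0.32985228  0.6054403 ]
```

```bash
python3 -m pendant '[[[0,0.05,-0.95],0,1],[[0,0,-0.95],0,1],[[0,0,-0.95],0,1],[[0,0,-0.95],0,1],[[0,0,-0.95],0,1],[[0,0,-0.95],0,1],[[0,0,-0.5],0,1],[[0,0,-0.5],0,1],[[0,0,0],0,1]]' 
python3 -m pendant '[[[0,0,0],0,0.5],[[0,0,0],0,0.5],[[0,0,0],0,0.5],[[0,0,0],0,0.5],[[0,0,0],0,0.5],[[0,0,0],0,0.5],[[0,0,0],0,0.5]]' 40
```

```text
time_s: 1.68
position: [0.4236, 0.2976, 0.0279]
tool_rot: [[0.974, -0.005, 0.225], [-0.225, -0.002, 0.974], [-0.004, -1.0, -0.003]]
ft_force: [-0.7, -0.3, -0.0]
grip_width: 0.0852
time_s: 2.27
position: [0.4261, 0.2979, 0.0317]
tool_rot: [[0.974, 0.002, 0.226], [-0.226, 0.001, 0.974], [0.002, -1.0, 0.002]]
ft_force: [-1.7, 1.4, 6.0]
grip_width: 0.0568
```

The grip holds at 57 mm, which matches the lid. Lift and carry to pad_meter.

```bash
python3 -m pendant '[[[0,0,0.4],0,0.5],[[0,0,0.6],0,0.5],[[0,0,0.6],0,0.5],[[0,-0.4,0.2],0,0.5],[[0.1,-0.8,0],0,0.5],[[0.1,-0.8,0],0,0.5],[[0.1,-0.8,0],0,0.5],[[0.05,-0.8,0],0,0.5],[[0,-0.8,0],0,0.5],[[0,-0.6,0],0,0.5],[[0,-0.3,0],0,0.5],[[0,0,0],0,0.5]]' 
python3 -m pendant '[[[0,0,0],0,0.5],[[0,0,0],0,0.5]]' 
```

```text
time_s: 3.27
position: [0.4362, 0.1368, 0.0843]
tool_rot: [[0.974, -0.0, 0.228], [-0.228, -0.0, 0.974], [-0.0, -1.0, -0.0]]
ft_force: [-0.2, 0.3, -0.5]
grip_width: 0.0572
time_s: 3.43
position: [0.4362, 0.1389, 0.0843]
tool_rot: [[0.974, 0.0, 0.225], [-0.225, 0.0, 0.974], [0.0, -1.0, 0.0]]
ft_force: [-0.7, 0.5, -1.3]
grip_width: 0.057
```

```bash
python3 - <<'E'
from meas import *
im,d=look('top','t1.png');P=cloud('top',d)
s=env.observe();print(s['position'],s['grip_width'],s['ft_force'])
save('t1c.png',cv2.resize(im[150:280,90:300],None,fx=3.5,fy=3.5))
im,d=look('side','s1.png');save('s1c.png',cv2.resize(im[80:260,120:330],None,fx=3.,fy=3))
E
```

```text
[0.43616364 0.13909068 0.08431295] 0.0567757691504984 [-0.21005818  0.51996177 -1.75344112]
```

View pics/s1c.png

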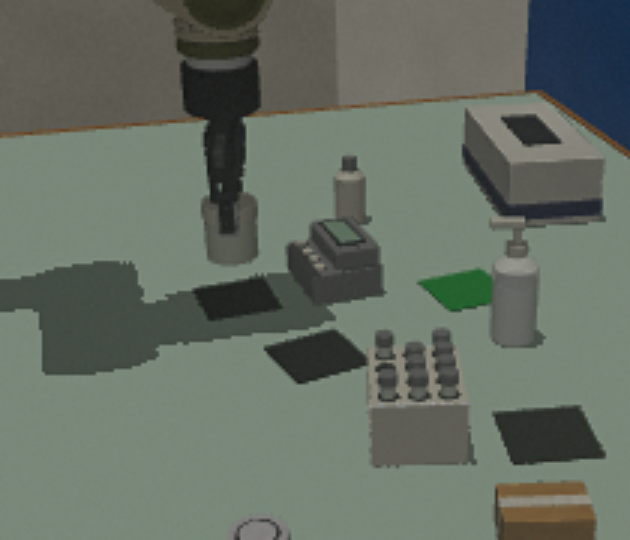

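The jar hangs upright over the pad in front of the meter (crop about (230,230), pad at (237,298)). Its underside should be at about 54 mm. Lower it to about 1 mm above the pad top.

```bash
python3 -m pendant '[[[0,0,-0.5],0,0.5],[[0,0,-0.5],0,0.5],[[0,0,-0.3],0,0.5],[[0,0,-0.2],0,0.5],[[0,0,-0.1],0,0.5],[[0,0,-0.06],0,0.5],[[0,0,0],0,0.5],[[0,0,0],0,0.5],[[0,0,0],0,0.5]]' 

```

```text
time_s: 4.28
position: [0.4365, 0.1384, 0.0349]
tool_rot: [[0.974, 0.001, 0.226], [-0.226, 0.0, 0.974], [0.001, -1.0, 0.0]]
ft_force: [-0.3, -0.1, -1.0]
grip_width: 0.0569
```

```bash
python3 -m pendant '[[[0,0,-0.04],0,0.5],[[0,0,0],0,0.6],[[0,0,0],0,0.75],[[0,0,0],0,0.9],[[0,0,0],0,1],[[0,0,0],0,1],[[0,0,0.3],0,1],[[0,0,0.5],0,1],[[0,0,0.8],0,1],[[0,0,1],0,1],[[0,0,1],0,1],[[0,0,1],0,1]]' 

```

```text
time_s: 5.28
position: [0.4359, 0.1383, 0.1726]
tool_rot: [[0.974, -0.001, 0.226], [-0.226, -0.0, 0.974], [-0.001, -1.0, -0.0]]
ft_force: [1.0, 0.7, -1.2]
grip_width: 0.0851
```

```bash
python3 -m pendant '[[[0.82,0.895,0],0,1],[[0.82,0.895,0],0,1],[[0.82,0.895,0],0,1],[[0.82,0.895,0],0,1],[[0.82,0.895,0],0,1],[[0.82,0.895,0],0,1],[[0.82,0.895,0],0,1],[[0,0,0],0,1],[[0,0,0],0,1],[[0,0,0],0,1]]' 
python3 - <<'E'
from meas import *
im,d=look('top','t2.png');P=cloud('top',d)
m=(abs(P[...,2]-.065)<.006)&(np.hypot(P[...,0]-.437,P[...,1]-.139)<.05)
Q=(P[m][:,:2]*1000).astype(np.float32);print(m.sum(),P[m].mean(0),cv2.minEnclosingCircle(Q))
print(env.observe()['position'])
save('t2c.png',cv2.resize(im[120:280,80:300],None,fx=3.5,fy=3.5))
E
```

```text
time_s: 6.12
position: [0.608, 0.3259, 0.1707]
tool_rot: [[0.974, -0.001, 0.226], [-0.226, -0.001, 0.974], [-0.001, -1.0, -0.001]]
ft_force: [0.3, -0.5, 0.3]
grip_width: 0.0856
426 [0.43681095 0.13867255 0.06579502] ((436.8613586425781, 139.18972778320312), 28.93853187561035)
[0.60791635 0.32565586 0.17124308]
```

View pics/t2c.png

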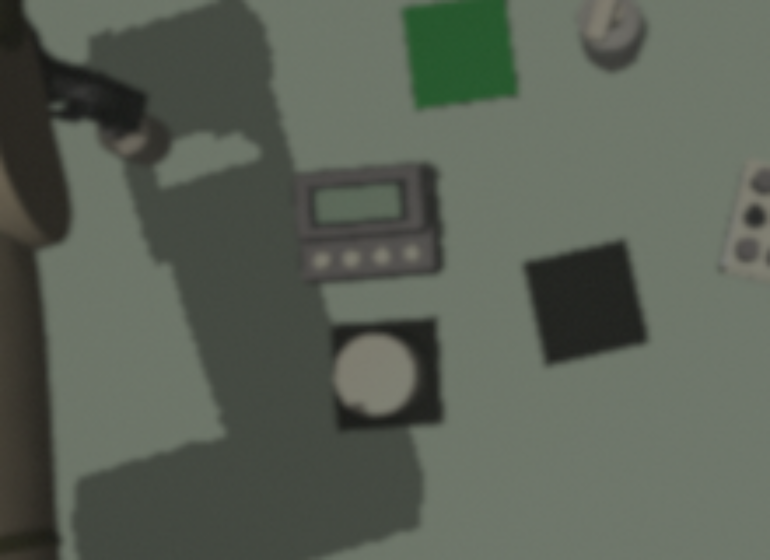

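The jar top measures 66 mm high, centred at (437,139), so it's on the pad. The tool is over the bottle; descend.

```bash
python3 -m pendant '[[[0,0.03,-0.7],0,1],[[0,0,-0.9],0,1],[[0,0,-0.9],0,1],[[0,0,-0.9],0,1],[[0,0,-0.8],0,1],[[0,0,-0.5],0,1],[[0,0,-0.25],0,1],[[0,0,0],0,1],[[0,0,0],0,1]]' 
python3 -m pendant '[[[0,0,0],0,0.7],[[0,0,0],0,0.5],[[0,0,0],0,0.35],[[0,0,0],0,0.3],[[0,0,0],0,0.3],[[0,0,0],0,0.3],[[0,0,0],0,0.3],[[0,0,0],0,0.3]]' 30
```

```text
time_s: 6.92
position: [0.6087, 0.3269, 0.024]
tool_rot: [[0.974, 0.001, 0.226], [-0.226, 0.0, 0.974], [0.001, -1.0, 0.001]]
ft_force: [0.2, 0.2, -0.0]
grip_width: 0.0854
time_s: 7.58
position: [0.6087, 0.3273, 0.0237]
tool_rot: [[0.974, 0.001, 0.226], [-0.226, 0.0, 0.974], [0.001, -1.0, 0.001]]
ft_force: [-0.8, -0.0, 5.7]
grip_width: 0.0373
```

```bash
python3 -m pendant '[[[0,0,0.4],0,0.3],[[0,0,0.7],0,0.3],[[0,0,0.9],0,0.3],[[0,0,0.9],0,0.3],[[0,0,0.8],0,0.3],[[-0.1,-0.4,0],0,0.3],[[-0.28,-0.8,0],0,0.3],[[-0.28,-0.8,0],0,0.3],[[-0.28,-0.8,0],0,0.3],[[-0.28,-0.8,0],0,0.3],[[-0.28,-0.8,0],0,0.3],[[-0.28,-0.8,0],0,0.3]]' 
python3 -m pendant '[[[-0.28,-0.8,0],0,0.3],[[-0.28,-0.8,0],0,0.3],[[-0.28,-0.8,0],0,0.3],[[-0.28,-0.8,0],0,0.3],[[-0.28,-0.8,0],0,0.3],[[-0.28,-0.8,0],0,0.3],[[-0.28,-0.8,0],0,0.3],[[-0.1,-0.37,0],0,0.3],[[0,0,0],0,0.3],[[0,0,0],0,0.3]]'
```

```text
time_s: 8.58
position: [0.5544, 0.1701, 0.1344]
tool_rot: [[0.974, 0.0, 0.226], [-0.226, -0.0, 0.974], [0.0, -1.0, 0.0]]
ft_force: [0.5, -0.7, -0.9]
grip_width: 0.0371
time_s: 9.42
position: [0.4935, -0.0079, 0.1342]
tool_rot: [[0.974, 0.001, 0.227], [-0.227, 0.0, 0.974], [0.0, -1.0, 0.0]]
ft_force: [0.8, 0.5, -0.5]
grip_width: 0.0372
```

```bash
python3 -m pendant '[[[0,0,-0.5],0,0.3],[[0,0,-0.8],0,0.3],[[0,0,-0.8],0,0.3],[[0,0,-0.6],0,0.3],[[0,0,-0.4],0,0.3],[[0,0,-0.25],0,0.3],[[0,0,-0.15],0,0.3],[[0,0,-0.05],0,0.3],[[0,0,0],0,0.3],[[0,0,0],0,0.3],[[0,0,0],0,0.3]]'
```

```text
time_s: 10.33
position: [0.4937, -0.0079, 0.028]
tool_rot: [[0.974, 0.001, 0.226], [-0.226, -0.0, 0.974], [0.001, -1.0, 0.0]]
ft_force: [0.3, -0.5, -0.7]
grip_width: 0.0372
```

```bash
python3 -m pendant '[[[0,0,-0.04],0,0.3],[[0,0,0],0,0.3],[[0,0,0],0,0.4],[[0,0,0],0,0.6],[[0,0,0],0,0.8],[[0,0,0],0,1],[[0,0,0],0,1],[[0,0,0],0,1],[[0,0,0.4],0,1],[[0,0,0.7],0,1],[[0,0,1],0,1],[[0,0,1],0,1]]'
python3 -m pendant '[[[0,0,1],0,1],[[0,0,1],0,1],[[0,-0.5,0.5],0,1],[[0.3,-1,0],0,1],[[0.3,-1,0],0,1],[[0.3,-1,0],0,1],[[0.3,-1,0],0,1],[[0.3,-1,0],0,1],[[0.3,-1,0],0,1],[[0.3,-1,0],0,1],[[0.3,-1,0],0,1],[[0.3,-1,0],0,1]]'
python3 - <<'E'
from meas import *
im,d=look('top','t3.png');P=cloud('top',d)
m=(P[...,2]>.077)&(P[...,2]<.1)&(np.hypot(P[...,0]-.493,P[...,1]+.008)<.04)
print(m.sum(),P[m].mean(0))
m=(abs(P[...,2]-.034)<.005)&(np.hypot(P[...,0]-.596,P[...,1]+.328)<.05)
print(m.sum(),P[m].mean(0))
save('t3c.png',cv2.resize(im[100:280,170:400],None,fx=3.4,fy=3.3))
E
```

```text
time_s: 11.33
position: [0.4927, -0.0078, 0.1198]
tool_rot: [[0.974, -0.002, 0.226], [-0.226, 0.0, 0.974], [-0.002, -1.0, 0.0]]
ft_force: [0.8, -0.2, 0.3]
grip_width: 0.0854
time_s: 12.33
position: [0.5743, -0.2944, 0.1938]
tool_rot: [[0.974, -0.0, 0.226], [-0.226, 0.0, 0.974], [-0.001, -1.0, 0.0]]
ft_force: [0.5, 0.2, 0.6]
grip_width: 0.0856
46 [ 0.49392457 -0.00723864  0.08488165]
91 [ 0.58559592 -0.32689407  0.03440715]
```

View pics/t3c.png

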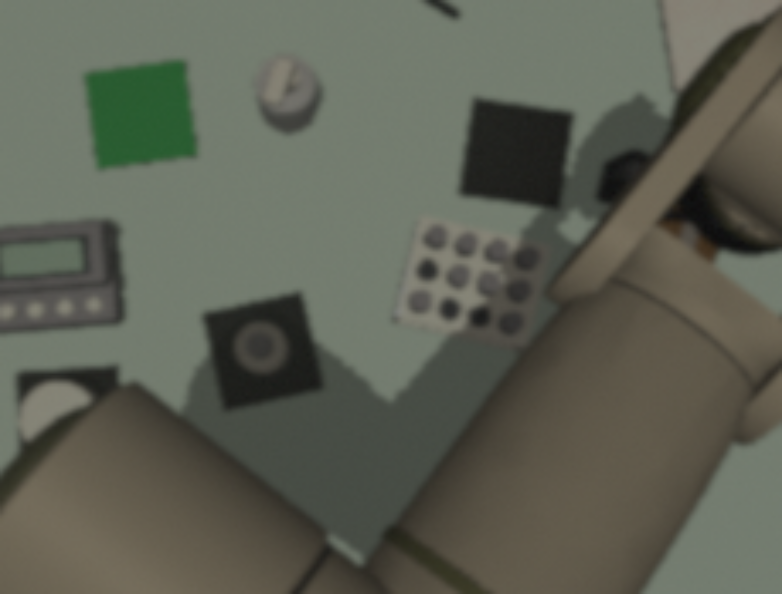

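The bottle stands centred on the middle pad (crop (262,347)), with its cap at 85 mm height. Next, the carton.

```bash
python3 -m pendant '[[[0.36,-0.57,0],0,1],[[0.36,-0.57,0],0,1],[[0,0,-0.5],0,1],[[0,0,-0.9],0,1],[[0,0,-0.9],0,1],[[0,0,-0.9],0,1],[[0,0,-0.9],0,1],[[0,0,-0.8],0,1],[[0,0,0],0,1],[[0,0,0],0,1]]'
```

```text
time_s: 13.22
position: [0.5955, -0.3268, 0.0465]
tool_rot: [[0.974, -0.002, 0.226], [-0.226, 0.001, 0.974], [-0.002, -1.0, 0.001]]
ft_force: [0.9, -0.6, 1.0]
grip_width: 0.0854
```

```bash
python3 -m pendant '[[[0.03,-0.1,-0.5],0,1],[[0,0,-0.5],0,1],[[0,0,-0.35],0,1],[[0,0,0],0,1],[[0,0,0],0,0.8],[[0,0,0],0,0.6],[[0,0,0],0,0.45],[[0,0,0],0,0.45],[[0,0,0],0,0.45],[[0,0,0],0,0.45],[[0,0,0],0,0.45]]' 40
python3 -m pendant '[[[0,0,0.2],0,0.45],[[0,0,0.2],0,0.45],[[0,0,0],0,0.45]]'
```

```text
time_s: 14.13
position: [0.5973, -0.3305, 0.0081]
tool_rot: [[0.974, 0.002, 0.226], [-0.226, -0.001, 0.974], [0.002, -1.0, -0.001]]
ft_force: [0.6, 0.7, 6.4]
grip_width: 0.0476
time_s: 14.38
position: [0.5972, -0.3305, 0.0202]
tool_rot: [[0.974, 0.002, 0.226], [-0.226, -0.001, 0.974], [0.002, -1.0, -0.001]]
ft_force: [0.0, 0.3, -0.3]
grip_width: 0.0474
```

```bash
python3 -m pendant '[[[0,0,0.6],0,0.45],[[0,0,0.8],0,0.45],[[0,0,0.8],0,0.45],[[0,0,0.8],0,0.45],[[0.33,0.72,0],0,0.45],[[0.33,0.72,0],0,0.45],[[0.33,0.72,0],0,0.45],[[0.33,0.72,0],0,0.45],[[0.33,0.72,0],0,0.45],[[0.3,0.72,0],0,0.45],[[0,0,0],0,0.45],[[0,0,0],0,0.45]]'
python3 - <<'E'
from meas import *
im,d=look('side','s4.png');print(env.observe()['position'])
save('s4c.png',cv2.resize(im[130:300,180:390],None,fx=3.5,fy=3.5))
E
```

```text
time_s: 15.38
position: [0.6555, -0.1994, 0.1085]
tool_rot: [[0.975, -0.0, 0.224], [-0.224, -0.0, 0.975], [-0.0, -1.0, -0.0]]
ft_force: [-0.4, -0.6, -0.5]
grip_width: 0.0475
[ 0.65516463 -0.20047024  0.10850736]
```

View pics/s4c.png

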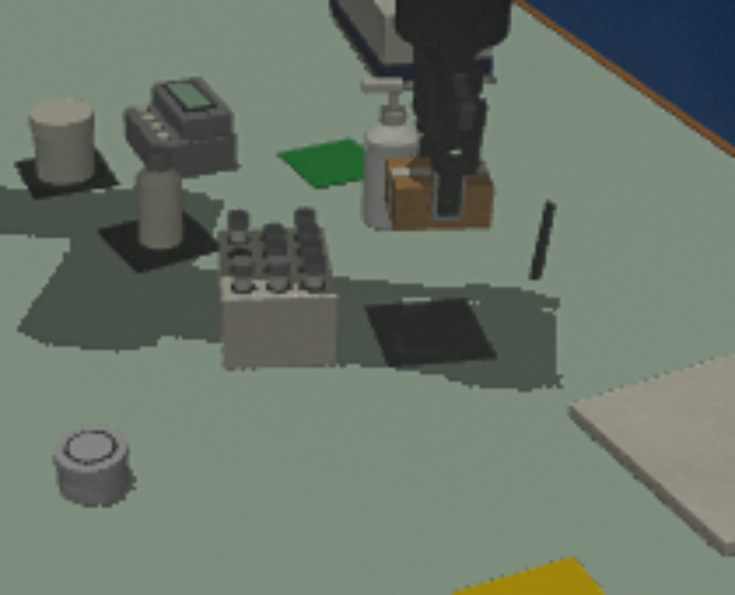

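The carton hangs level at crop (440,193), over the pad at (430,330) behind the rack. Its underside is at about 0.10 m. Lower it.

```bash
python3 -m pendant '[[[0,0,-0.5],0,0.45],[[0,0,-0.7],0,0.45],[[0,0,-0.7],0,0.45],[[0,0,-0.5],0,0.45],[[0,0,-0.4],0,0.45],[[0,0,-0.25],0,0.45],[[0,0,-0.1],0,0.45],[[0,0,0],0,0.45],[[0,0,0],0,0.45]]'
```

```text
time_s: 16.18
position: [0.6556, -0.2009, 0.015]
tool_rot: [[0.974, 0.001, 0.226], [-0.226, -0.001, 0.974], [0.001, -1.0, -0.0]]
ft_force: [0.5, -0.4, -0.1]
grip_width: 0.0471
```

```bash
python3 -m pendant '[[[0,0,-0.06],0,0.45],[[0,0,-0.06],0,0.45],[[0,0,0],0,0.45],[[0,0,0],0,0.6],[[0,0,0],0,0.8],[[0,0,0],0,1],[[0,0,0],0,1],[[0,0,0],0,1],[[0,0,0.4],0,1],[[0,0,0.7],0,1],[[0,0,1],0,1],[[0,0,1],0,1]]'
python3 -m pendant '[[[0,0,1],0,1],[[0,0,1],0,1],[[-0.6,-0.2,0.2],0,1],[[-0.95,-0.3,0],0,1],[[-0.95,-0.3,0],0,1],[[-0.95,-0.3,0],0,1],[[-0.95,-0.3,0],0,1],[[-0.95,-0.3,0],0,1],[[-0.95,-0.3,0],0,1],[[-0.95,-0.3,0],0,1],[[-0.95,-0.4,0],0,1],[[-0.8,-0.5,0],0,1]]'
python3 - <<'E'
from meas import *
s=env.observe();print(s['position'])
im,d=look('top','t5.png');P=cloud('top',d)
m=(abs(P[...,2]-.037)<.006)&(np.hypot(P[...,0]-.655,P[...,1]+.201)<.06)
print('carton',m.sum(),P[m].mean(0),cv2.minAreaRect((P[m][:,:2]*1000).astype(np.float32)))
m=(abs(P[...,2]-.029)<.006)&(np.hypot(P[...,0]-.386,P[...,1]+.299)<.05)
print('tin',m.sum(),P[m].mean(0),cv2.minAreaRect((P[m][:,:2]*1000).astype(np.float32)))
save('t5c.png',cv2.resize(im[100:280,170:400],None,fx=3.4,fy=3.3))
E
```

```text
time_s: 17.18
position: [0.655, -0.2004, 0.1051]
tool_rot: [[0.974, -0.001, 0.226], [-0.226, 0.0, 0.974], [-0.001, -1.0, 0.0]]
ft_force: [-0.0, -0.4, 1.4]
grip_width: 0.085
time_s: 18.18
position: [0.3836, -0.2963, 0.1706]
tool_rot: [[0.974, 0.001, 0.225], [-0.225, -0.001, 0.974], [0.001, -1.0, -0.001]]
ft_force: [-0.0, -1.3, -0.6]
grip_width: 0.0856
[ 0.38361319 -0.29628409  0.17058124]
carton 494 [ 0.65495535 -0.1994657   0.03761795] ((655.2701416015625, -199.57785034179688), (47.875633239746094, 68.22550964355469), 76.91715240478516)
tin 28 [ 0.40413818 -0.29833072  0.02811747] ((403.65826416015625, -298.8293762207031), (17.70572853088379, 20.552255630493164), 41.26850509643555)
```

View pics/t5c.png

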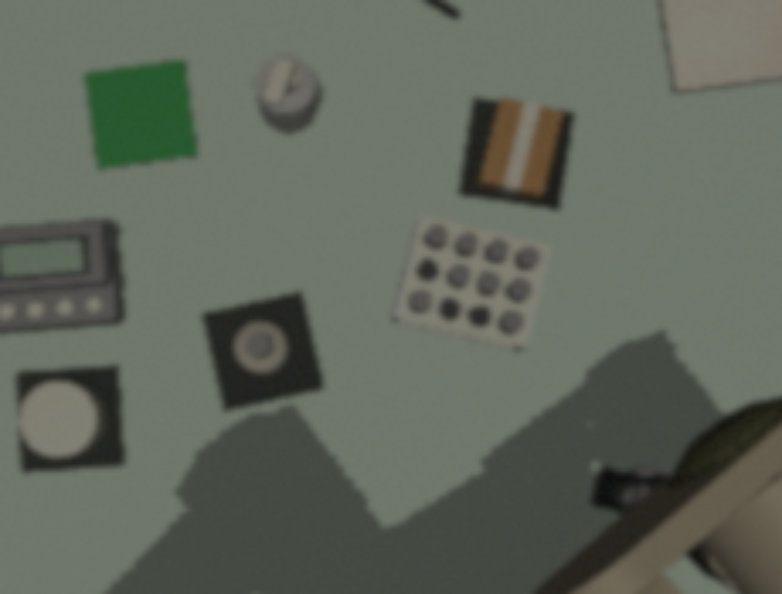

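The carton sits on its pad at (655,-200), with its top at 37.6 mm. Descend over the tin at (387,-299).

```bash
python3 -m pendant '[[[0.1,-0.1,-0.5],0,1],[[0,0,-0.9],0,1],[[0,0,-0.9],0,1],[[0,0,-0.9],0,1],[[0,0,-0.8],0,1],[[0,0,-0.5],0,1],[[0,0,-0.4],0,1],[[0,0,0],0,1],[[0,0,0],0,1]]'
```

```text
time_s: 18.98
position: [0.3884, -0.2997, 0.023]
tool_rot: [[0.974, 0.0, 0.226], [-0.226, -0.0, 0.974], [0.0, -1.0, -0.0]]
ft_force: [0.5, 0.8, -0.2]
grip_width: 0.0855
```

```bash
python3 - <<'E'
from meas import *
im,d=look('side','s6.png');save('s6c.png',cv2.resize(im[180:300,130:290],None,fx=4.5,fy=4.5))
E
```

```text
(no output)
```

View pics/s6c.png

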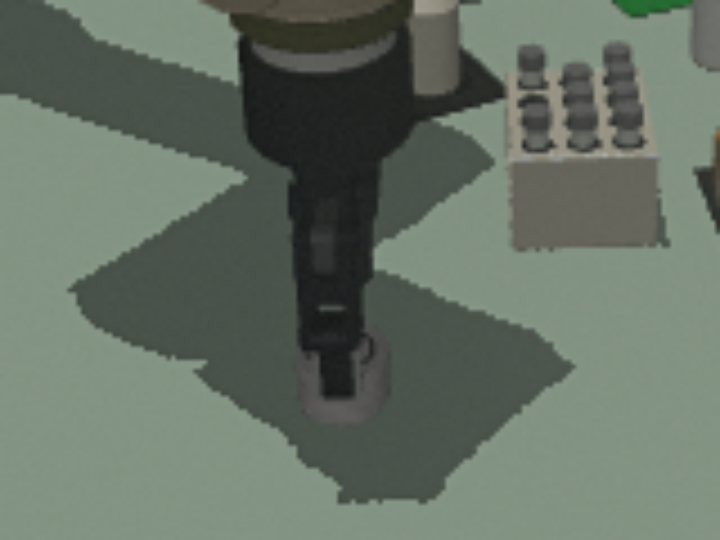

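The fingers straddle the tin, centred on it (crop (340,380)). Lower the rest and close.

```bash
python3 -m pendant '[[[0,0,-0.4],0,1],[[0,0,-0.2],0,1],[[0,0,0],0,1],[[0,0,0],0,0.8],[[0,0,0],0,0.6],[[0,0,0],0,0.42],[[0,0,0],0,0.42],[[0,0,0],0,0.42],[[0,0,0],0,0.42],[[0,0,0],0,0.42],[[0,0,0],0,0.42]]' 30
python3 -m pendant '[[[0,0,0.3],0,0.42],[[0,0,0.7],0,0.42],[[0,0,0.9],0,0.42],[[0,0,0.9],0,0.42],[[0,0,0.7],0,0.42],[[0,0,0],0,0.42],[[0,0,0],0,0.42]]'
python3 - <<'E'
from meas import *
im,d=look('side','s7.png');save('s7c.png',cv2.resize(im[160:300,130:290],None,fx=4,fy=4))
E
```

```text
time_s: 19.95
position: [0.3884, -0.2997, 0.0052]
tool_rot: [[0.974, 0.001, 0.226], [-0.226, -0.001, 0.974], [0.001, -1.0, -0.001]]
ft_force: [-1.2, 1.7, 4.8]
grip_width: 0.0441
time_s: 20.53
position: [0.3884, -0.2997, 0.1107]
tool_rot: [[0.974, 0.002, 0.226], [-0.226, -0.002, 0.974], [0.002, -1.0, -0.002]]
ft_force: [-0.9, 0.3, -1.3]
grip_width: 0.0444
```

View pics/s7c.png

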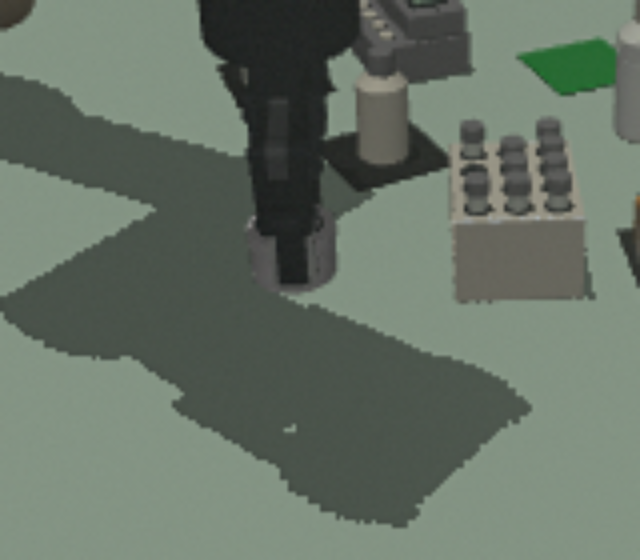

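The tin is held level at crop (292,255). Carry it to above the carton.

```bash
python3 -m pendant '[[[0.3,0.1,0.6],0,0.42],[[0.6,0.2,0.6],0,0.42],[[0.8,0.3,0.4],0,0.42],[[0.85,0.33,0],0,0.42],[[0.85,0.33,0],0,0.42],[[0.85,0.33,0],0,0.42],[[0.85,0.33,0],0,0.42],[[0.85,0.33,0],0,0.42],[[0.85,0.33,0],0,0.42],[[0.85,0.33,0],0,0.42],[[0.85,0.33,0],0,0.42],[[0.45,0.1,0],0,0.42]]'
python3 -m pendant '[[[0,0,0],0,0.42],[[0,0,0],0,0.42],[[0,0,0],0,0.42]]'
```

```text
time_s: 21.58
position: [0.6584, -0.1973, 0.1551]
tool_rot: [[0.975, -0.003, 0.224], [-0.224, 0.002, 0.975], [-0.003, -1.0, 0.001]]
ft_force: [-0.9, -0.6, -0.6]
grip_width: 0.0444
time_s: 21.83
position: [0.6557, -0.1996, 0.1565]
tool_rot: [[0.974, -0.002, 0.226], [-0.226, 0.001, 0.974], [-0.002, -1.0, 0.0]]
ft_force: [-0.5, -1.1, -0.6]
grip_width: 0.0444
```

```bash
python3 -m pendant '[[[0,0,-0.5],0,0.42],[[0,0,-0.8],0,0.42],[[0,0,-0.8],0,0.42],[[0,0,-0.7],0,0.42],[[0,0,-0.4],0,0.42],[[0,0,-0.3],0,0.42],[[0,0,-0.15],0,0.42],[[0,0,-0.05],0,0.42],[[0,0,0],0,0.42],[[0,0,0],0,0.42],[[0,0,0],0,0.42]]'
python3 - <<'E'
from meas import *
im,d=look('side','s8.png');save('s8c.png',cv2.resize(im[160:300,220:380],None,fx=4.5,fy=4.2))
E
```

```text
time_s: 22.75
position: [0.6572, -0.1995, 0.0475]
tool_rot: [[0.974, 0.002, 0.226], [-0.226, -0.001, 0.974], [0.002, -1.0, -0.0]]
ft_force: [-0.8, -0.9, -0.6]
grip_width: 0.0447
```

View pics/s8c.png

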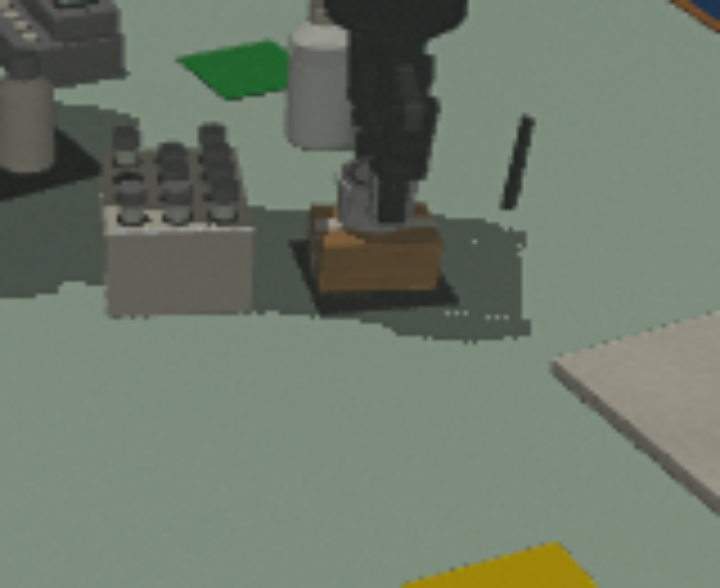

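The tin hovers about 5 mm above the carton's middle. Its centre is at crop (375,195), and the carton's is at (374,250). Lower the rest, release, and retreat clear.

```bash
python3 -m pendant '[[[0,0,-0.07],0,0.42],[[0,0,-0.07],0,0.42],[[0,0,0],0,0.42],[[0,0,0],0,0.42],[[0,0,0],0,0.42]]'
```

```text
time_s: 23.22
position: [0.6568, -0.1993, 0.0423]
tool_rot: [[0.974, 0.0, 0.226], [-0.226, -0.0, 0.974], [0.0, -1.0, -0.0]]
ft_force: [-0.3, 0.7, 0.0]
grip_width: 0.0447
```

```bash
python3 -m pendant '[[[0,0,0],0,0.5],[[0,0,0],0,0.65],[[0,0,0],0,0.8],[[0,0,0],0,1],[[0,0,0],0,1],[[0,0,0],0,1],[[0,0,0.4],0,1],[[0,0,0.7],0,1],[[0,0,1],0,1],[[0,0,1],0,1],[[0,0,1],0,1],[[0,0,1],0,1]]'
python3 -m pendant '[[[-0.5,-0.5,0],0,1],[[-0.8,-0.8,0],0,1],[[-0.8,-0.8,0],0,1],[[-0.8,-0.8,0],0,1],[[-0.8,-0.8,0],0,1],[[-0.8,-0.8,0],0,1],[[-0.8,-0.5,0],0,1],[[-0.8,-0.5,0],0,1],[[0,0,0],0,1],[[0,0,0],0,1]]'
python3 - <<'E'
from meas import *
s=env.observe();print(s['position'],s['ft_force'])
im,d=look('top','t9.png');P=cloud('top',d)
def chk(n,x,y,z,e,r=.06):
    m=(abs(P[...,2]-z)<e)&(np.hypot(P[...,0]-x,P[...,1]-y)<r)
    Q=(P[m][:,:2]*1000).astype(np.float32);print(n,m.sum(),P[m].mean(0).round(4),np.round(cv2.minEnclosingCircle(Q)[0],1),np.round(cv2.minAreaRect(Q)[0],1),np.round(cv2.minAreaRect(Q)[1],1))
chk('tin',.655,-.2,.065,.006);chk('carton',.655,-.2,.037,.005);chk('jar',.436,.139,.065,.006);chk('cap',.493,-.008,.085,.006);chk('pump',.68,-.025,.1,.04)
save('t9c.png',cv2.resize(im[100:280,170:400],None,fx=3.4,fy=3.3))
im,d=look('side','s9.png');save('s9c.png',cv2.resize(im[120:300,170:370],None,fx=3.8,fy=3.2))
E
```

```text
time_s: 24.22
position: [0.6565, -0.1992, 0.198]
tool_rot: [[0.974, 0.001, 0.226], [-0.226, -0.0, 0.974], [0.001, -1.0, -0.0]]
ft_force: [0.6, -0.0, -0.1]
grip_width: 0.0855
time_s: 25.05
position: [0.473, -0.3651, 0.1964]
tool_rot: [[0.974, 0.001, 0.228], [-0.228, -0.001, 0.974], [0.001, -1.0, -0.001]]
ft_force: [1.5, -0.9, -0.1]
grip_width: 0.0854
[ 0.47300154 -0.36506271  0.19642506] [ 1.45487955 -0.85442491 -0.13976457]
tin 261 [ 0.6544 -0.1979  0.0656] [ 654.6 -198.2] [ 654.9 -198.4] [45.5 43. ]
carton 218 [ 0.6498 -0.1979  0.0376] [ 655.7 -198.8] [ 655.4 -199.6] [48.3 68.5]
jar 419 [0.4368 0.1387 0.0658] [437.  138.9] [436.6 139.1] [56.2 55.9]
cap 46 [ 0.4939 -0.0073  0.0853] [493.7  -7.3] [493.8  -6.7] [15.8 17.3]
pump 287 [ 0.6855 -0.0234  0.0981] [689.6 -21.4] [690.3 -22.5] [44.  45.1]
```

View pics/t9c.png

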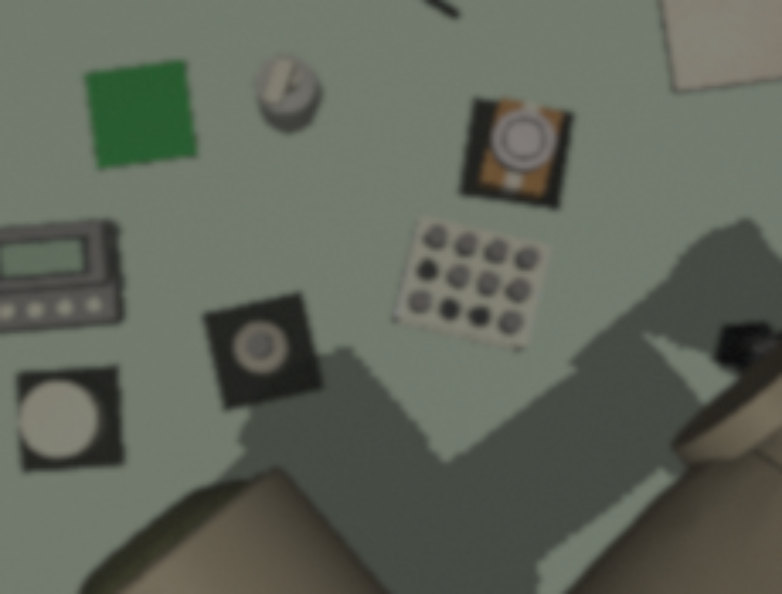

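View pics/s9c.png

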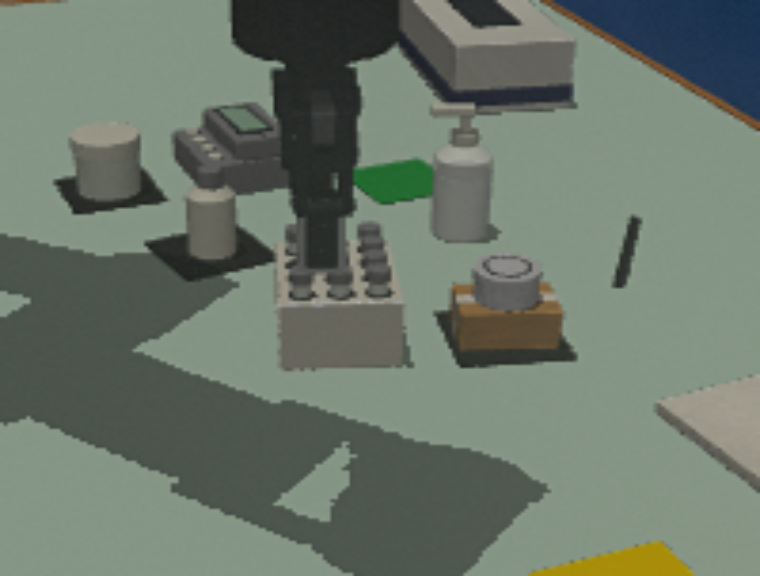

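Both views show everything in place: the jar and bottle stand centred on their pads, the tin is centred on the carton at top-crop (525,140), and the pump hasn't moved. The arm is clear, so I'll hand in.

```bash
python3 - <<'E'
from rig import env
print(env.close_job())
E
```

```text
the job is handed in; nothing more can be done
None
```

The desk is set up and the job was handed in at about 25 s on the robot's clock, well under the 115 s limit. No verdict was reported. The jar is on the pad in front of the meter, the bottle on the pad between, the carton on the pad behind the rack, and the tin on the carton.

My last checks, from the top camera:

| Thing | Offset from the centre of its place | Limit | Height of its top |
|---|---|---|---|
| jar | about 2 mm | 15 mm | 66 mm |
| bottle | about 1 mm | 15 mm | 85 mm |
| carton | under 1 mm | 15 mm | 37.6 mm |
| tin | about 1 mm from the carton's centre | 12 mm | 65.6 mm |

- **Upright and clear:** Everything looked upright in both views, the pump had not visibly moved, and the arm was clear of everything.
- **Disagreement between cameras:** The side camera put the two pads it measured (front and between) 3 to 4 mm from where the top camera had them in y, and some of the loose things 4 to 6 mm off. I aimed at averaged positions, and the difference is well inside the limits.

No checks failed.

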